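# Shut the sliding lid of the spindle-ring case and swing its catch across

## Task

Close up the wooden spindle-ring case before the machine is started: with the fingertips, push its sliding lid fully home by the batten that stands up on it, and only then push the steel swing catch round across the lid, behind the batten, until it reaches its stop. Grasp and lift nothing; the case stays where it stands with its rings inside, and the other things on the table are left alone.

Things in the scene. Friction and masses are not known exactly. Their poses are not given: they have to be found in the camera images.
- ring_case: low wooden case, 114 mm wide (its x) and 184 mm long (its y), rim 55 mm above the table, about 3 kg in all with its parts, standing loose on the table. Origin: centre of its underside; z up. Its sliding lid opens towards its +y end (the robot's left, turned up to 0.4 rad clockwise); the end wall at +y is low (42 mm) so that the lid can pass out over it. Pushing with less than about 10 N does not shift it
- lid (a joint): travel of the plywood lid, in m: 0 = fully home against its end stop (case covered), grows as it slides out towards the case's +y, at most 0.135. Runs in grooves, slides with about 2 N plus a little damping and stays where it is left; it cannot be lifted out. Its plate is 100x176 mm, 6 mm thick, upper face 49.5 mm above the table
- batten (a point): point on the lid's upstanding dark wooden batten, in the middle of its outer (case +y) face, 61.5 mm above the table. The batten stands across the lid: 50 mm along the case's x, 12 mm thick along y, from 49.5 to 73.5 mm above the table. Push this face towards the case's -y to shut the lid; with the lid home the face lies at case (0, 72 mm). Its axes are the case's
- catch (a joint): angle of the dark steel swing catch about its upright pivot, in rad: 0 = shut against its stop, lying across the lid just outside the batten (arm pointing to the case's -x, 3.5 mm clear of the batten's outer face when the lid is home); 1.57 = open, arm pointing to the case's +y; at most 1.85 (leaning a little outward to the case's +x). Turns with about 0.035 N m of friction and stays where it is left
- catch_pivot (a point): on the catch's pivot axis, at mid height of its arm (68 mm above the table), on the case's far long side near its +y end: case (47 mm, 80 mm). Its axes turn with the catch: -x runs along the arm to its tip, z up
- catch_tip (a point): point at the tip of the catch's arm, on its centre line, 75 mm from the pivot, 68 mm above the table. The arm is a flat bar 9 mm thick and 18 mm high, from 59 to 77 mm above the table. Swinging shut, the tip runs from the case's +y round to its -x, so push the arm on the face turned away from the batten
- ring_wide: grey steel spacer ring lying in the case, 68 mm across, 15 mm high; origin: centre of its underside
- ring_narrow: grey steel spacer ring lying in the case, 60 mm across, 20 mm high; origin: centre of its underside
- offcut: pale pine offcut, 50x110x32 mm (x, y, z); a bystander on the table; origin: centre of its underside
- tall_ring: grey steel spacer ring, 54 mm across, 30 mm high; a bystander on the table; origin: centre of its underside
- setting_block: pale grey block 40x60x30 mm with a black knob on top, 46 mm high in all; a bystander on the table; origin: centre of its underside
- tape: pocket tape measure standing on edge, 36x78x61 mm; a bystander on the table; origin: centre of its underside
- hexkey: black hex key lying flat, 49x124x8 mm; a bystander on the table; origin: centre of its underside
- wedge: wooden wedge 30x120x24 mm; a bystander on the table; origin: centre of its underside
Mind the look-alikes: they are no part of the job. Of the things that look like the ring_wide, the larger one is meant.

How it is judged:
By the outcome, as a careful person would: the job done as asked, in the order asked, and still so for the second after the job is handed in, with the robot touching nothing.
It also fails if it takes over 53 s, if anything falls off the work surface, if the arm or the gripper's body presses on something with over 40 N, if the wrist force passes 120 N, or if a joint passes its speed limit or range.

## Robot

A 7-joint arm with a two-finger parallel gripper is mounted at the origin on a cart in front of the work surface, level with it; the furniture and walls round the work are solid. World frame = base frame: x ahead of the robot, y to its left, z up, the work surface at z = 0. Lengths are in m, angles in rad, forces in N, time in s.
With the tool pointing down it reaches from about 0.35 to 0.9 m from the base axis. Payload 7.2 kg.
Tool frame: the origin (TCP) lies on the centre line of the jaws, within the pads' length; the fingertips stand 25 mm ahead of it and the grasp point (between the pads) lies 6 mm ahead of it; z points along the fingers, y is the line along which they close (so a half turn about z gives the same grasp; the last joint's range is limited). The gripper opens to 88 mm and grips with 3 to 60 N. Pads are 20 mm wide; open, the fingers measure 115 mm over their backs; the gripper's body (75 mm by 178 mm) begins 61 mm behind the grasp point.
Start: joints at [-1.284, 0.411, -0.013, 1.596, 0.006, 1.134, -0.082], TCP at [0.217, 0.586, 0.248] pointing down, gripper open.
Joint ranges: [-2.95, 2.95], [-0.29, 1.99], [-1.47, 1.44], [0.14, 2.54], [-1.03, 4.17], [0.13, 1.85], [-2.86, 2.86]. Speed limits (rad/s): [2.39, 2.39, 3.01, 3.01, 3.14, 3.14, 3.14].

## Interface

Orientations are given as a unit quaternion [x, y, z, w].
In Python, from cell import * gives the robot as it stands.
- The arm moves only by the tool play_rows, never from a script. Its argument "plan" is a list of rows, each a list of 7 numbers: the shift along the world's x, y, z in units of 250 mm (1.0 is 250 mm), then the turn, a rotation vector about the world's x, y, z in units of 60 degrees (1.0 is 60 degrees), then the gripper command: -1 is shut, 1 is fully open, values between are in proportion. A call has 1 to 12 rows; each row is the pose to reach, as a shift and turn from the pose commanded when the call began; what a row does not reach only later rows make up. A row lasts 1/8 s, in which the tool goes at most 62.5 mm and 10.7 degrees, less where a joint would pass 70% of its speed; a pose out of reach is approached as far as the arm can. A call with a number of a shift or a turn outside -1 to 1 is refused whole. A call with a gripper value outside its range is refused whole. The fingers move at their own pace and stop on an object; "squeeze" is the grip in N (left out, the last holds). Time passes only in rows, so rows that repeat a pose let the fingers close. It gives the time, the measured TCP pose, the force, the opening and the grip force at its end, in the units of the state.
- read_state(): the state, without advancing time (a new reading comes with each control period).
- camera(name): name is "scene" or "top"; returns the picture (400x640x3 uint8, red, green, blue); there is no depth.
- get_calibration(name): a dict with "intrinsics" (3x3 intrinsics, pixels), "rvec" (rotation vector, rad) and "tvec" (3), from world to camera coordinates, as OpenCV has them. Camera axes: x right, y down, z forward; pixel columns grow to the right and rows downward; lengths in m; the calibration is good to about 2 mm. A picture is of the moment at which its call begins. get_calibration takes no time and is no camera call.
- finish_job(): hands the job in; it is judged then, once.
The state is a dict: "time_s": time; "qpos": joint angles; "joint_vel": joint speeds; "joint_efforts": joint torques, N m; "position": TCP position; "tool_rot": TCP orientation; "ft_force": force on the tool from outside, world axes, zero at the start; "torque": the same for the moment, N m; "finger_gap": finger opening in m; "grip_force": force on a finger pad.
Only numpy, scipy, OpenCV 4.12 (cv2) and the standard library are available. Lean on these libraries where they do the work, as an engineer would, in place of code of your own. Each camera call takes 0.05 s, during which the arm holds its last target. There are 200 camera calls.

## Working session

There is one attempt and no reset: what is moved stays moved. The work goes in short steps, Python scripts to look and compute and a tool call to move; the robot and the scene stay as the last step left them, time stands still between calls to the robot, and variables do not carry over. Pictures are saved under pics/ and viewed, at most 10 in all, crops included, and the job is handed in when it is done.

Besides the shell and the picture viewer there is one more tool, called after ">>>" as a command line: name --pt "numbers of a row" for each row, then --argument value for the rest. play_rows: Moves the arm, as the interface text tells. Shifts and turns lie within -1 to 1; 1 stands for 250 mm of shift or 60 degrees of turn. Its arguments: {"type":"object","properties":{"plan":{"type":"array"},"squeeze":{"type":"number"}},"required":["plan"]}

```bash
mkdir -p pics
python3 - <<'E'
from cell import *
import cv2
for n in ("top","scene"):
    cv2.imwrite(f"pics/{n}0.png",camera(n)[:,:,::-1])
    c=get_calibration(n);print(n,c)
s=read_state();print(s["time_s"],s["position"],s["tool_rot"],s["ft_force"],s["finger_gap"])
E
```

```text
top {'intrinsics': array([[418.19352116,   0.        , 325.09898949],
       [  0.        , 418.19352116, 194.91891545],
       [  0.        ,   0.        ,   1.        ]]), 'rvec': array([ 2.16873573, -2.11105501,  0.18948318]), 'tvec': array([-0.08780752,  0.52610796,  0.82109814])}
scene {'intrinsics': array([[404.33444746,   0.        , 329.91604245],
       [  0.        , 404.33444746, 195.96868348],
       [  0.        ,   0.        ,   1.        ]]), 'rvec': array([ 2.02755369, -0.69261233,  0.39757671]), 'tvec': array([-0.45416804,  0.19853586,  0.68252524])}
0.1 [0.21700796 0.58569034 0.24692114] [ 1.76457870e-01  9.84307957e-01 -6.77798066e-04 -7.70251871e-05] [ 0.26370958 -0.2219973   0.14676389] 0.08769630501435942
```

View pics/top0.png

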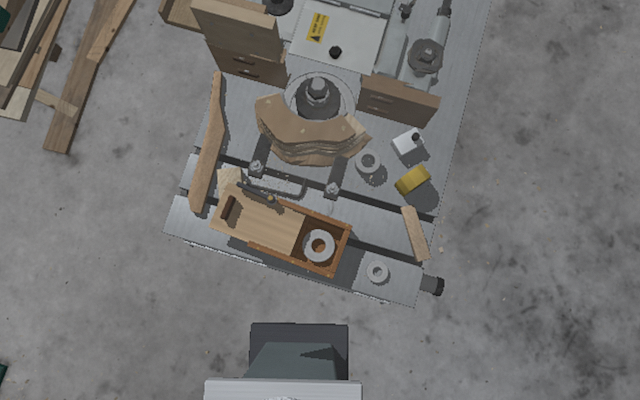

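View pics/scene0.png

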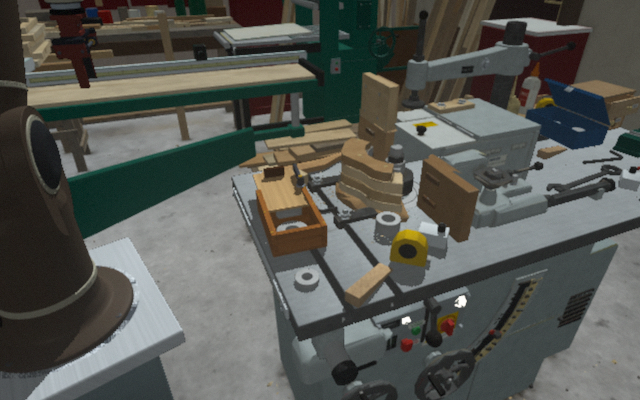

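The top view shows the case at about (280,235), with the lid well out to the left. The batten is at about (230,210), the catch pivot near (268,198), and its arm points up-left. I'll zoom in on these.

Run:
```python
import cv2
a=cv2.imread("pics/top0.png")[155:285,195:365]; b=cv2.imread("pics/scene0.png")[150:260,240:340]
cv2.imwrite("pics/tz.png",cv2.resize(a,None,fx=4.5,fy=4.5,interpolation=cv2.INTER_CUBIC))
cv2.imwrite("pics/sz.png",cv2.resize(b,None,fx=5,fy=5,interpolation=cv2.INTER_CUBIC))
```

```text
(no output)
```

View pics/tz.png

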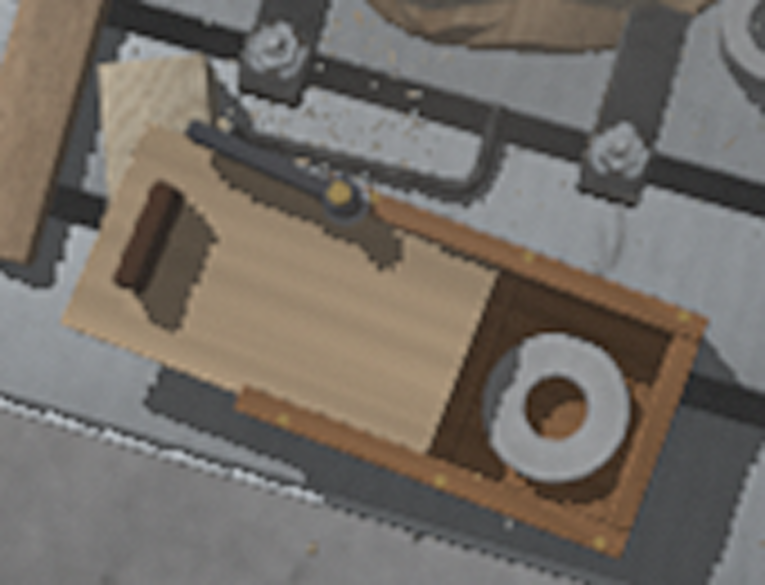

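View pics/sz.png

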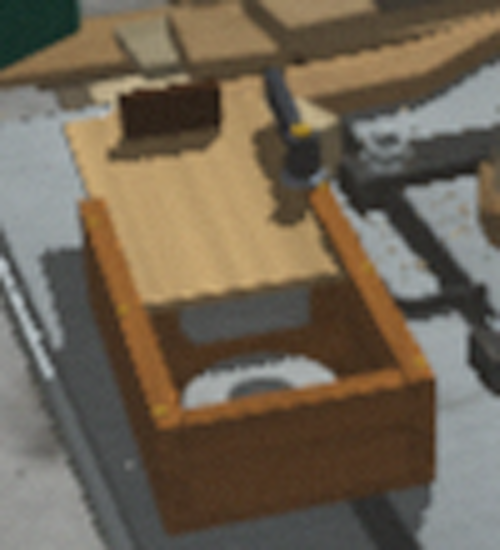

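Measured on the top crop (scale 4.5, offset 195,155):
- Rim corners are at (706,322), (620,552) and (238,395).
- Batten top runs from (165,183) to (125,285).
- Catch pivot is at (340,195) and its tip at (192,130).

The offcut lies under and behind the lid's outer end.

```bash
cat > h.py <<'E'
from cell import *
import numpy as np, cv2
def ray(n,uv,z):
    c=get_calibration(n);R=cv2.Rodrigues(c["rvec"])[0];o=-R.T@c["tvec"]
    d=R.T@np.linalg.solve(c["intrinsics"],[uv[0],uv[1],1]);return o+d*(z-o[2])/d[2]
T=lambda u,v,z:ray("top",(u/4.5+195,v/4.5+155),z)
S=lambda u,v,z:ray("scene",(u/5+240,v/5+150),z)
E
python3 - <<'E'
from h import *
np.set_printoptions(precision=4,suppress=True)
A=T(706,322,.055);B=T(620,552,.055);C=T(238,395,.055);P=T(340,192,.077);Tip=T(192,130,.077)
b1=T(165,183,.0735);b2=T(125,285,.0735);L1=T(63,322,.0495)
print("corners",A,B,C,"w",np.linalg.norm(A-B),"l",np.linalg.norm(B-C))
print("scene",S(435,376,.055),S(165,425,.055),S(90,200,.055))
ax=(A-B)/np.linalg.norm(A-B);ay=(C-B)/np.linalg.norm(C-B)
print("yaw x",np.arctan2(ax[1],ax[0]),"yaw y",np.arctan2(-ay[0],ay[1]))
print("pivot",P,"tip",Tip,np.linalg.norm(P-Tip))
print("batten",b1,b2,"scene outer top",S(120,92,.0735),S(217,82,.0735))
th=(np.arctan2(ax[1],ax[0])+np.arctan2(-ay[0],ay[1]))/2
ex=np.array([np.cos(th),np.sin(th)]);ey=np.array([-ex[1],ex[0]])
o=(A[:2]+B[:2])/2+ey*.092
print("th",th,"o",o)
for n,p in dict(P=P,Tip=Tip,b1=b1,b2=b2,L1=L1).items(): d=p[:2]-o;print(n,d@ex,d@ey)
for n,p in dict(o1=T(100,63,.032),o2=T(205,55,.032)).items(): d=p[:2]-o;print(n,p,d@ex,d@ey)
E
```

```text
corners [ 0.4633 -0.1293  0.055 ] [ 0.361 -0.093  0.055] [0.4251 0.0783 0.055 ] w 0.10848548801919822 l 0.18292959234486791
scene [ 0.466  -0.1307  0.055 ] [ 0.3631 -0.0931  0.055 ] [0.425 0.076 0.055]
yaw x -0.3409600181656606 yaw y -0.3581991531330063
pivot [0.5142 0.0347 0.077 ] tip [0.5402 0.1014 0.077 ] 0.07158695806629586
batten [0.5167 0.1126 0.0735] [0.4709 0.1273 0.0735] scene outer top [0.4733 0.1296 0.0735] [0.5165 0.1102 0.0735]
th -0.34957958564933345 o [ 0.4436 -0.0247]
P 0.04597509519745061 0.0799926503769008
Tip 0.04750258358462622 0.1515633101783351
b1 0.021561127430393612 0.15401489929811052
b2 -0.02644575522862993 0.15210411538765797
L1 -0.05156274830862326 0.1773272050113009
o1 [0.5794 0.1556 0.032 ] 0.065824645261372 0.2159045790851162
o2 [0.5847 0.1067 0.032 ] 0.08753564333376564 0.17174058995986236
```

Case pose: centre (0.4436, -0.0247), yaw -0.35. The pivot lands at case (46,80) against the given (47,80), so the pose holds. Next I'll check clearance to the nearby plank, clamp bolt and curved stack.

Run:
```python
from h import *
np.set_printoptions(precision=3,suppress=True)
th=-.35;ex=np.array([np.cos(th),np.sin(th)]);ey=np.array([-ex[1],ex[0]]);o=np.array([.4436,-.0247])
for n,uv in dict(plank_end=(203,213),plank_mid=(212,168),bolt=(257,165),stack_lo=(268,152),stack_hi=(256,100)).items():
    print(n,[ (np.array([ex,ey])@(ray("top",uv,z)[:2]-o)) for z in (0,.05,.1,.15)])
def tri(a,b):
    from numpy.linalg import lstsq
    O=[];D=[]
    for n,uv in (("top",a),("scene",b)):
        p=ray(n,uv,0);q=ray(n,uv,.3);O.append(p);D.append((q-p)/np.linalg.norm(q-p))
    t=lstsq(np.stack([D[0],-D[1]],1),O[1]-O[0],rcond=None)[0]
    p,q=O[0]+t[0]*D[0],O[1]+t[1]*D[1];return (p+q)/2,np.linalg.norm(p-q)
print("stack top near left",tri((258,122),(342,157)),"right end",tri((333,164),(402,207)))
```

```text
plank_end [array([-0.03 ,  0.215]), array([-0.031,  0.2  ]), array([-0.031,  0.185]), array([-0.032,  0.169])]
plank_mid [array([0.068, 0.238]), array([0.062, 0.221]), array([0.056, 0.205]), array([0.049, 0.188])]
bolt [array([0.11 , 0.149]), array([0.102, 0.137]), array([0.093, 0.126]), array([0.085, 0.114])]
stack_lo [array([0.146, 0.138]), array([0.136, 0.127]), array([0.125, 0.116]), array([0.115, 0.105])]
stack_hi [array([0.248, 0.21 ]), array([0.232, 0.195]), array([0.216, 0.18 ]), array([0.2  , 0.165])]
stack top near left (array([0.671, 0.07 , 0.07 ]), np.float64(0.0032195748871219074)) right end (array([ 0.635, -0.119,  0.021]), np.float64(0.08976250379124778))
```

>>> play_rows --pt "0.2 -0.2 0 0 0 0 -1" --pt "0.4 -0.4 0 0 0 0 -1" --pt "0.6 -0.6 0 0 0 0 -1" --pt "0.8 -0.8 0 0 0 0 -1" --pt "1 -1 0 0 0 0 -1" --pt "1 -1 0 0 0 0 -1" --pt "1 -1 0 0 0 0 -1" --pt "1 -1 0 0 0 0 -1"

```text
time_s: 1.1
position: [0.4664, 0.3366, 0.2473]
tool_rot: [0.176, 0.984, -0.0, -0.0]
ft_force: [-0.2, 0.6, 0.1]
finger_gap: 0.0114
grip_force: 0.0
```

>>> play_rows --pt "0.04 -0.2 0 0 0 0 -1" --pt "0.08 -0.4 0 0 0 0 -1" --pt "0.12 -0.6 0 0 0 0 -1" --pt "0.164 -0.74 0 0 0 0 -1" --pt "0.164 -0.74 -0.2 0 0 0 -1" --pt "0.164 -0.74 -0.4 0 0 0 -1" --pt "0.164 -0.74 -0.5 0 0 0 -1" --pt "0.164 -0.74 -0.6 0 0 0 -1" --pt "0.164 -0.74 -0.656 0 0 0 -1" --pt "0.164 -0.74 -0.656 0 0 0 -1" --pt "0.164 -0.74 -0.656 0 0 0 -1"

```text
time_s: 2.48
position: [0.5085, 0.1517, 0.0845]
tool_rot: [0.176, 0.984, 0.0, 0.0]
ft_force: [0.7, -0.5, 0.4]
finger_gap: 0.0003
grip_force: 0.0
```

Run:
```python
from h import *
a=camera("top")[155:285,195:365,::-1]; b=camera("scene")[130:260,230:360,::-1]
im=np.hstack([cv2.resize(a,(510,390)),cv2.resize(b,(390,390))])
cv2.imwrite("pics/c1.png",im[:,:800])
```

```text
(no output)
```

View pics/c1.png

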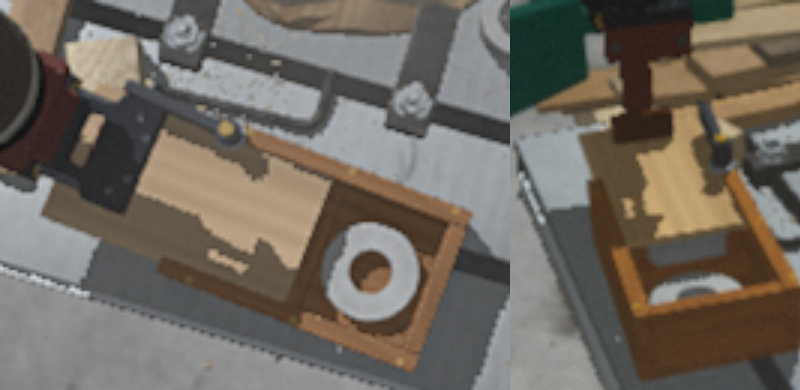

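The pictures show the closed fingers standing centrally behind the batten at crop (640,100), clear of the catch. Pushing along case -y now.

>>> play_rows --pt "-0.0137 -0.0376 0 0 0 0 -1" --pt "-0.0274 -0.0752 0 0 0 0 -1" --pt "-0.0411 -0.1127 0 0 0 0 -1" --pt "-0.0549 -0.1503 0 0 0 0 -1" --pt "-0.0686 -0.1879 0 0 0 0 -1" --pt "-0.0823 -0.2255 0 0 0 0 -1" --pt "-0.096 -0.263 0 0 0 0 -1" --pt "-0.1097 -0.3006 0 0 0 0 -1" --pt "-0.1234 -0.3382 0 0 0 0 -1" --pt "-0.1234 -0.3382 0 0 0 0 -1"

```text
time_s: 3.82
position: [0.4763, 0.0653, 0.0834]
tool_rot: [0.177, 0.984, -0.0, -0.001]
ft_force: [0.1, 0.0, -0.2]
finger_gap: 0.0002
grip_force: 0.0
```

>>> play_rows --pt "-0.0027 -0.0075 0 0 0 0 -1" --pt "-0.0055 -0.015 0 0 0 0 -1" --pt "-0.0082 -0.0225 0 0 0 0 -1" --pt "-0.011 -0.03 0 0 0 0 -1"

```text
time_s: 4.32
position: [0.4743, 0.0592, 0.0836]
tool_rot: [0.176, 0.984, 0.0, -0.0]
ft_force: [-0.7, 1.3, -1.6]
finger_gap: 0.0002
grip_force: 0.8
```

Run:
```python
from h import *
a=camera("top")[155:285,195:365,::-1]; b=camera("scene")[130:260,230:360,::-1]
im=np.hstack([cv2.resize(a,(510,390)),cv2.resize(b,(390,390))])
cv2.imwrite("pics/c2.png",im[:,:800])
```

```text
(no output)
```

View pics/c2.png

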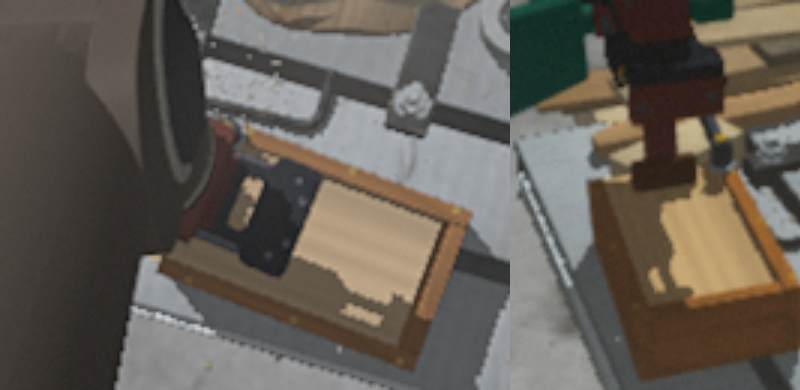

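The lid is nearly home, with a dark gap of a few mm at its end (crop 440,255), and the case hasn't moved. I'll go on in 1 mm steps.

>>> play_rows --pt "-0.0014 -0.0038 0 0 0 0 -1" --pt "-0.0027 -0.0075 0 0 0 0 -1" --pt "-0.0041 -0.0113 0 0 0 0 -1" --pt "-0.0041 -0.0113 0 0 0 0 -1"

```text
time_s: 4.92
position: [0.4735, 0.0561, 0.0837]
tool_rot: [0.177, 0.984, -0.0, 0.0]
ft_force: [-0.6, 0.7, -0.3]
finger_gap: 0.0006
grip_force: 0.4
```

>>> play_rows --pt "-0.0007 -0.0019 0 0 0 0 -1" --pt "-0.0014 -0.0038 0 0 0 0 -1" --pt "-0.0014 -0.0038 0 0 0 0 -1"

```text
time_s: 5.3
position: [0.4732, 0.0552, 0.0837]
tool_rot: [0.176, 0.984, 0.0, 0.0]
ft_force: [0.3, 1.5, -1.1]
finger_gap: 0.0001
grip_force: 0.6
```

>>> play_rows --pt "-0.0007 -0.0019 0 0 0 0 -1" --pt "-0.0014 -0.0038 0 0 0 0 -1" --pt "-0.0014 -0.0038 0 0 0 0 -1"

```text
time_s: 5.68
position: [0.4729, 0.0542, 0.0837]
tool_rot: [0.177, 0.984, 0.0, 0.0]
ft_force: [0.3, 1.3, -0.8]
finger_gap: 0.0008
grip_force: 0.6
```

>>> play_rows --pt "-0.0007 -0.0019 0 0 0 0 -1" --pt "-0.0014 -0.0038 0 0 0 0 -1" --pt "-0.0014 -0.0038 0 0 0 0 -1"

```text
time_s: 6.05
position: [0.4725, 0.0533, 0.0837]
tool_rot: [0.176, 0.984, -0.0, 0.0]
ft_force: [0.6, 0.9, -0.3]
finger_gap: 0.0005
grip_force: 0.6
```

>>> play_rows --pt "-0.0007 -0.0019 0 0 0 0 -1" --pt "-0.0014 -0.0038 0 0 0 0 -1" --pt "-0.0014 -0.0038 0 0 0 0 -1"

```text
time_s: 6.42
position: [0.4721, 0.0523, 0.0837]
tool_rot: [0.176, 0.984, -0.0, 0.0]
ft_force: [-0.6, 1.2, -0.9]
finger_gap: 0.0005
grip_force: 0.6
```

Run:
```python
from h import *
a=camera("top")[195:285,265:365,::-1]
cv2.imwrite("pics/c3.png",cv2.resize(a,(600,540),interpolation=cv2.INTER_CUBIC))
```

```text
(no output)
```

View pics/c3.png

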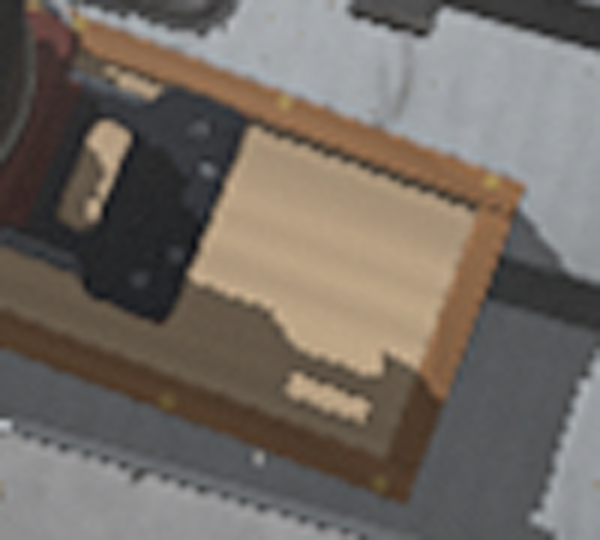

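The lid now looks shut against the end wall, and the rim corner is at (352,226), where it was before. The stop hasn't shown in the force yet, so I'll keep going in small steps.

>>> play_rows --pt "-0.0007 -0.0019 0 0 0 0 -1" --pt "-0.0014 -0.0038 0 0 0 0 -1" --pt "-0.0014 -0.0038 0 0 0 0 -1"

```text
time_s: 6.85
position: [0.4718, 0.0513, 0.0837]
tool_rot: [0.177, 0.984, -0.0, 0.0]
ft_force: [0.2, 1.2, -0.2]
finger_gap: 0.0003
grip_force: 0.6
```

>>> play_rows --pt "-0.0007 -0.0019 0 0 0 0 -1" --pt "-0.0014 -0.0038 0 0 0 0 -1" --pt "-0.0014 -0.0038 0 0 0 0 -1"

```text
time_s: 7.22
position: [0.4716, 0.0508, 0.0837]
tool_rot: [0.176, 0.984, 0.0, 0.0]
ft_force: [1.5, 3.0, -2.0]
finger_gap: 0.0003
grip_force: 1.7
```

>>> play_rows --pt "-0.0007 -0.0019 0 0 0 0 -1" --pt "-0.001 -0.0028 0 0 0 0 -1" --pt "-0.001 -0.0028 0 0 0 0 -1"

```text
time_s: 7.6
position: [0.4716, 0.0508, 0.0837]
tool_rot: [0.176, 0.984, 0.001, 0.0]
ft_force: [2.8, 5.2, -3.3]
finger_gap: 0.0007
grip_force: 3.0
```

The TCP no longer moves while the force climbs to about 6 N, so the lid is home. I'll back off, lift, and go round to the catch's outer face at case (72,130) mm.

>>> play_rows --pt "0.01 0.027 0 0 0 0 -1" --pt "0.01 0.027 0.12 0 0 0 -1" --pt "0.01 0.027 0.24 0 0 0 -1" --pt "0.13 0.05 0.24 0 0 0 -1" --pt "0.25 0.07 0.24 0 0 0 -1" --pt "0.34 0.092 0.24 0 0 0 -1" --pt "0.34 0.092 0.24 0 0 0 -1" --pt "0.34 0.092 0.12 0 0 0 -1" --pt "0.34 0.092 0.04 0 0 0 -1" --pt "0.34 0.092 0.006 0 0 0 -1" --pt "0.34 0.092 0.006 0 0 0 -1"

```text
time_s: 8.98
position: [0.5554, 0.0724, 0.0849]
tool_rot: [0.177, 0.984, -0.0, -0.001]
ft_force: [1.0, -0.0, 0.7]
finger_gap: 0.0005
grip_force: 0.0
```

Run:
```python
from h import *
a=camera("top")[155:285,195:365,::-1]; b=camera("scene")[130:260,230:360,::-1]
im=np.hstack([cv2.resize(a,(510,390)),cv2.resize(b,(390,390))])
cv2.imwrite("pics/c4.png",im[:,:800])
```

```text
(no output)
```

View pics/c4.png

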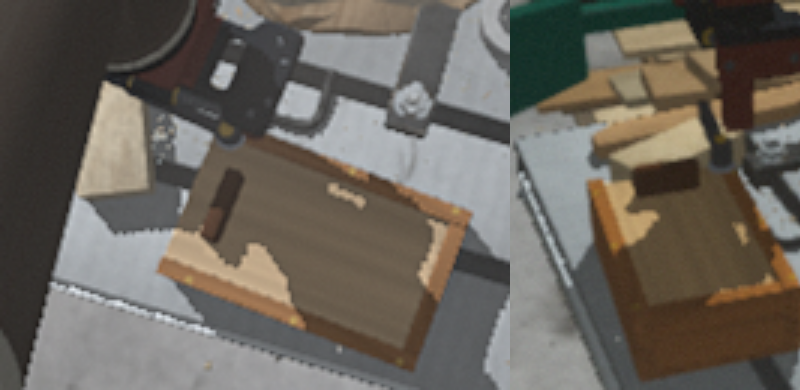

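The finger stands outside the catch arm and free of it, and the lid is shut with the batten at crop (222,205). Now I'll sweep the catch round.

>>> play_rows --pt "-0.039 0.014 0 0 0 0 -1" --pt "-0.081 0.034 0 0 0 0 -1" --pt "-0.129 0.056 0 0 0 0 -1" --pt "-0.184 0.055 0 0 0 0 -1" --pt "-0.239 0.045 0 0 0 0 -1" --pt "-0.276 0.024 0 0 0 0 -1" --pt "-0.306 0.001 0 0 0 0 -1" --pt "-0.322 -0.019 0 0 0 0 -1" --pt "-0.322 -0.019 0 0 0 0 -1"

```text
time_s: 10.2
position: [0.4754, 0.0674, 0.0852]
tool_rot: [0.177, 0.984, -0.0, -0.0]
ft_force: [1.2, -0.3, 0.3]
finger_gap: 0.0008
grip_force: 0.0
```

>>> play_rows --pt "-0.0014 -0.0038 0 0 0 0 -1" --pt "-0.0027 -0.0075 0 0 0 0 -1" --pt "-0.0041 -0.0113 0 0 0 0 -1" --pt "-0.0041 -0.0113 0 0 0 0 -1"

```text
time_s: 10.7
position: [0.4746, 0.0652, 0.0851]
tool_rot: [0.176, 0.984, -0.0, -0.0]
ft_force: [-1.0, -0.3, -0.6]
finger_gap: 0.0007
grip_force: 0.1
```

>>> play_rows --pt "-0.0007 -0.0019 0 0 0 0 -1" --pt "-0.0014 -0.0038 0 0 0 0 -1" --pt "-0.0014 -0.0038 0 0 0 0 -1"

```text
time_s: 11.08
position: [0.4742, 0.0642, 0.0851]
tool_rot: [0.176, 0.984, -0.0, -0.0]
ft_force: [-0.2, 0.5, -0.3]
finger_gap: 0.0003
grip_force: 0.2
```

>>> play_rows --pt "-0.0007 -0.0019 0 0 0 0 -1" --pt "-0.0014 -0.0038 0 0 0 0 -1" --pt "-0.0014 -0.0038 0 0 0 0 -1"

```text
time_s: 11.45
position: [0.4739, 0.0634, 0.0852]
tool_rot: [0.176, 0.984, 0.0, -0.0]
ft_force: [-0.6, 1.0, -1.2]
finger_gap: 0.0005
grip_force: 0.5
```

>>> play_rows --pt "-0.0007 -0.0019 0 0 0 0 -1" --pt "-0.0014 -0.0038 0 0 0 0 -1" --pt "-0.0014 -0.0038 0 0 0 0 -1"

```text
time_s: 11.82
position: [0.4738, 0.0632, 0.0852]
tool_rot: [0.176, 0.984, 0.0, 0.0]
ft_force: [-0.1, 6.0, -0.9]
finger_gap: 0.0005
grip_force: 2.4
```

>>> play_rows --pt "-0.0007 -0.0019 0 0 0 0 -1" --pt "-0.001 -0.0028 0 0 0 0 -1" --pt "-0.001 -0.0028 0 0 0 0 -1"

```text
time_s: 12.2
position: [0.4738, 0.0631, 0.0852]
tool_rot: [0.176, 0.984, 0.001, 0.0]
ft_force: [1.2, 6.1, -2.4]
finger_gap: 0.0009
grip_force: 3.5
```

The catch is at its stop: the TCP has stopped moving and the force reads 6 N. I'll back off along case +y, lift clear, and check.

>>> play_rows --pt "0.014 0.038 0 0 0 0 -1" --pt "0.027 0.075 0 0 0 0 -1" --pt "0.027 0.075 0.2 0 0 0 -1" --pt "0.027 0.075 0.4 0 0 0 -1" --pt "0.027 0.075 0.6 0 0 0 -1" --pt "0.027 0.25 0.6 0 0 0 -1" --pt "0.027 0.45 0.6 0 0 0 -1" --pt "0.0 0.65 0.6 0 0 0 -1" --pt "-0.1 0.85 0.6 0 0 0 -1" --pt "-0.2 1 0.6 0 0 0 -1" --pt "-0.2 1 0.6 0 0 0 -1" --pt "-0.2 1 0.6 0 0 0 -1"

```text
time_s: 13.7
position: [0.4237, 0.3111, 0.2351]
tool_rot: [0.177, 0.984, -0.0, 0.0]
ft_force: [-0.3, 0.1, -0.8]
finger_gap: 0.0002
grip_force: 0.0
```

Run:
```python
from h import *
a=camera("top")[155:285,195:365,::-1]; b=camera("scene")[130:260,230:360,::-1]
im=np.hstack([cv2.resize(a,(510,390)),cv2.resize(b,(390,390))])
cv2.imwrite("pics/c5.png",im[:,:800])
```

```text
(no output)
```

View pics/c5.png

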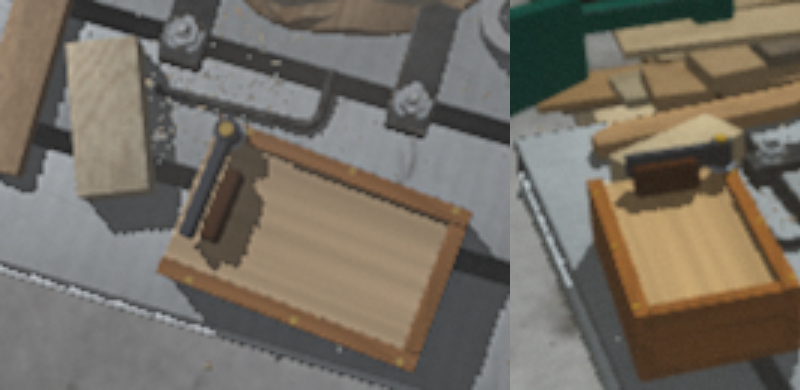

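The lid is home and the catch lies across it, parallel to the batten on its outer side (crop 188,235 to 228,130). The case is unmoved and the offcut is where it was.

```bash
python3 -c "
from cell import *
print(finish_job())"
```

```text
the job is handed in; nothing more can be done
None
```

I pushed the lid home to its stop, then swung the catch shut behind the batten to its stop, and handed the job in at about 14 s; in the last pictures the case and the offcut beside it hadn't moved.

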